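Flip the refill marker of the empty plate

ROBOT

A 6-joint arm with a two-finger parallel gripper is mounted at the origin on the work surface. World frame = base frame: x ahead of the robot, y to its left, z up, the work surface at z = 0. Lengths are in m, angles in rad, forces in N, time in s.
With the tool pointing down it reaches from about 0.275 to 0.75 m from the base axis. Payload 10.2 kg.
Tool frame: the origin (TCP) lies on the centre line of the jaws, within the pads' length; the fingertips stand 14 mm ahead of it and the grasp point (between the pads) lies 5 mm behind it; y points along the fingers, x is the direction in which the jaws open and shut, and the axes are right-handed (so a half turn about y gives the same grasp; the last joint's range is limited). The gripper opens to 85 mm and grips with 20 to 120 N. Pads are 22 mm wide; open, the fingers measure 114 mm over their backs; the gripper's body (76 mm by 85 mm) begins 54 mm behind the grasp point. The pads swing forward as they close: fully open they stand 13 mm farther back than shut.
Start: joints at [-1.498, 0.313, 1.498, -0, 1.331, -0.223], TCP at [0.153, -0.502, 0.245] pointing down, gripper open.
Joint ranges: [-2.94, 2.94], [-0.97, 2.17], [0.19, 2.56], [-1.23, 4.37], [0.02, 3.11], [-2.88, 2.88]. Speed limits (rad/s): [2.39, 2.39, 3.01, 3.14, 3.14, 3.14].

INTERFACE

Orientations are given as a unit quaternion [x, y, z, w].
In Python, from plant import manip gives the robot as it stands. The module is installed in compiled form; this text tells all that it offers.
- The arm moves only by the tool jog_arm, never from a script. Its argument "commands" is a list of rows, each a list of 7 numbers: the shift along the tool's x, y, z in mm, then the turn, a rotation vector about the tool's x, y, z in rad, then the finger opening in mm, from 0 to 85.4. A call has 1 to 5 rows; each row shifts and turns the pose as measured when the row begins, along the tool's axes as they then stand; what a row does not reach is not made up. A row lasts 1/8 s, in which the tool goes at most 62.5 mm and 10.7 degrees, less where a joint would pass 70% of its speed; a pose out of reach is approached as far as the arm can. A call is refused whole if a number of a shift passes 62.5 or a number of a turn 0.188, either way. A call with a gripper value outside its range is refused whole. The fingers move at their own pace and stop on an object; "newtons" is the grip in N (left out, the last holds). Time passes only in rows, so rows that do not move let the fingers close. It gives the time, the measured TCP pose, the force and the opening at its end, in the units of the state.
- manip.read_state(): the state, without advancing time (a new reading comes with each control period).
- manip.read_camera(name): name is "scene" or "top" or "wrist"; returns a dict with "pixels" (420x560x3 uint8, red, green, blue), "vfov" (degrees; the focal length in pixels is half the picture's height over the tangent of half this angle, whatever the lens; pixels are square), "cx", "cy" (the principal point, pixels), "eye" and "orientation" of the camera in the world. Camera axes: x right, y down, z forward; pixel columns grow to the right and rows downward; lengths in m; the calibration is good to about 2 mm. A picture is of the moment at which its call begins. There is no depth.
- manip.hand_in(): hands the job in, once; it reports no verdict.
The state is a dict: "time_s": time; "joint_pos": joint angles; "qd": joint speeds; "joint_torque": joint torques, N m; "ee_pos": TCP position; "eef_rot": TCP orientation; "force": force on the tool from outside, world axes, zero at the start; "torque": the same for the moment, N m; "width": finger opening in m.
Only numpy, scipy, OpenCV 4.12 (cv2) and the standard library are available. Lean on these libraries where they do the work, as an engineer would, in place of code of your own. Each camera call takes 0.05 s, during which the arm holds its last target.

TASK

On this buffet table each plate has its own flip marker standing right in front of it, on the robot's side. One plate has run out of biscuits: with your fingertips, push the paddle of that plate's marker up and right over its pivot, away from you, until it lies flat on the plate side with the ring showing on top, so that the kitchen sees it needs refilling. Do not lift, tip or shove the stand away, leave the other two markers as they are, and do not disturb the plates, biscuits, glass, mug, spoon or napkins.

Things in the scene. Friction and masses are not known exactly. Their poses are not given: they have to be found in the camera images.
- stand_empty: Loose steel stand (about 0.85 kg) of the marker of the EMPTY plate. Foot 110 (x) x 80 (y) x 10 mm; two posts 16 x 6 mm at y = -36 and +36 mm, 83 mm high, carry the pivot axle. Open space between foot and paddle. Origin: centre of the foot's underside. +x points to its plate, away from the robot (within 12 degrees); -x to the robot's side.
- axle_empty (a point): Middle of that marker's level pivot axle, which runs along the stand's y axis, 75 mm above the table, right above the stand's origin. Axes as the stand's.
- paddle_empty (a joint): Paddle angle (rad): 0 = level, pointing to the robot (stand's -x), three bars on top; pi/2 = straight up; pi = level, pointing to the plate (+x), ring on top. Rigid stops at 0 and pi. The pivot is a little stiff (0.05 N m, under 1 N at the lip): the paddle stays at whatever angle it is left. Starts at 0 to 0.25. White plastic plate 66 mm long from the axle, 56 wide, 5 thick.
- lip_empty (a point): Centre of the lip across that paddle's free end, 67.5 mm from the axle: a 5 mm thick wall, 56 mm wide, standing 18 mm out from the middle of the plate on both faces (36 mm in all; a T seen from the side), outer face 70 mm from the axle. Moves with the paddle; x axis points from the lip to the axle, y along the axle.
- stand_full1: Stand of an identical marker, belonging to the first plate with biscuits; leave alone. Origin: centre of the foot's underside.
- paddle_full1 (a joint): Angle of that marker's paddle (rad, as for paddle_empty); starts between 0 and 0.25 and must stay there.
- stand_full2: Stand of an identical marker, belonging to the second plate with biscuits; leave alone. Origin: centre of the foot's underside.
- paddle_full2 (a joint): Angle of that marker's paddle (rad, as for paddle_empty); starts between 0 and 0.25 and must stay there.
- plate_empty: The empty white plate, 150 mm across, 18 mm high, loose; its centre is 185 mm in front (+x) of the stand of its marker. Origin: centre of the underside.
- plate_full1: The first plate with biscuits, same size; 185 mm beyond (+x of) its own marker. Origin: centre of the underside.
- plate_full2: The second plate with biscuits, same size; 185 mm beyond (+x of) its own marker. Origin: centre of the underside.
- biscuit_1a: A dark round sandwich biscuit, 40 mm across, 12 mm thick, loose on the first plate. Origin: centre of the underside.
- biscuit_1b: A dark round sandwich biscuit, 40 mm across, 12 mm thick, loose on the first plate. Origin: centre of the underside.
- biscuit_2a: A dark round sandwich biscuit, 40 mm across, 12 mm thick, loose on the second plate. Origin: centre of the underside.
- biscuit_2b: A dark round sandwich biscuit, 40 mm across, 12 mm thick, loose on the second plate. Origin: centre of the underside.
- glass: Drinking glass, 66 mm across the rim, 100 mm high, loose, standing between two markers. Origin: centre of the underside.
- mug: Blue mug, 74 mm across, 85 mm high, its handle reaching 74 mm from the axis, towards the robot; loose, between two markers. Origin: centre of the underside.
- spoon: Steel spoon lying on the table, left of the markers, loose.
- napkins: Stack of paper napkins 120 x 120 x 30 mm, loose, right of the markers. Origin: centre of the underside.

How it is judged:
At the end, for the whole second after the job is handed in: The empty plate's paddle lies flat on the plate side (within 0.15 rad of its stop, ring up); its stand is upright, at rest and within 50 mm of where it stood; the other paddles are still below 0.5 rad and their stands within 30 mm; every bystander is within 40 mm of its start (value of joint paddle_empty above 2.99 rad and value of joint each of paddle_full1, paddle_full2 below 0.5 rad and angle between stand_empty's own z axis and vertical below 0.06 rad and distance of stand_empty from where it was at the start of the episode below 0.05 m and linear speed of stand_empty below 0.02 m/s and distance of each of stand_full1, stand_full2 from where it was at the start of the episode below 0.03 m and distance of each of plate_empty, plate_full1, plate_full2, biscuit_1a, biscuit_1b, biscuit_2a, biscuit_2b, glass, mug, spoon, napkins from where it was at the start of the episode below 0.04 m); the robot touches nothing.
It fails at once if the marker's stand is lifted off the table, tipped or carried (height (world z) of stand_empty above 0.012 m or angle between stand_empty's own z axis and vertical above 0.35 rad or distance of stand_empty from where it was at the start of the episode above 0.07 m).
It fails at once if another marker is flipped or moved (value of joint any of paddle_full1, paddle_full2 above 0.7 rad or distance of any of stand_full1, stand_full2 from where it was at the start of the episode above 0.04 m).
It fails at once if a plate, biscuit, glass, mug, spoon or the napkins is lifted, knocked over or pushed away (distance of any of plate_empty, plate_full1, plate_full2, biscuit_1a, biscuit_1b, biscuit_2a, biscuit_2b, glass, mug, spoon, napkins from where it was at the start of the episode above 0.05 m or angle between any of glass, mug's own z axis and vertical above 0.5 rad).
It also fails if it takes over 42 s, if anything falls off the work surface, if the arm or the gripper's body presses on something with over 40 N, if the wrist force passes 120 N, or if a joint passes its speed limit or range.

## Working session

There is one attempt and no reset: what is moved stays moved. The work goes in short steps, Python scripts to look and compute and a tool call to move; the robot and the scene stay as the last step left them, time stands still between calls to the robot, and variables do not carry over. Pictures are saved under pics/ and viewed, and the job is handed in when it is done.

Besides the shell and the picture viewer there is one more tool, called after "Request:" in YAML: its name, and indented under it one key for each argument. jog_arm: Moves the arm, as the interface text tells. Its arguments: {"type":"object","properties":{"commands":{"type":"array"},"newtons":{"type":"number"}},"required":["commands"]}

```bash
mkdir -p pics
cat > h.py <<'E'
import numpy as np,cv2
from plant import manip
from scipy.spatial.transform import Rotation as R
def snap(n,f):
    c=manip.read_camera(n); cv2.imwrite(f'pics/{f}.png',c['pixels'][:,:,::-1]); np.save(f'pics/{f}.npy',c,allow_pickle=True); return c
def load(f): return np.load(f'pics/{f}.npy',allow_pickle=True).item()
def ray(c,u,v):
    h=c['pixels'].shape[0]; f=h/2/np.tan(np.radians(c['vfov'])/2)
    d=R.from_quat(c['orientation']).apply([(u-c['cx'])/f,(v-c['cy'])/f,1]); return np.array(c['eye']),d
def onz(c,u,v,z):
    e,d=ray(c,u,v); return e+d*(z-e[2])/d[2]
def proj(c,p):
    h=c['pixels'].shape[0]; f=h/2/np.tan(np.radians(c['vfov'])/2)
    q=R.from_quat(c['orientation']).inv().apply(np.array(p)-c['eye']); return f*q[0]/q[2]+c['cx'],f*q[1]/q[2]+c['cy']
E
python3 - <<'E'
from h import *
for n in('scene','top'):
    c=snap(n,n+'0'); print(n,c['eye'],c['vfov'],R.from_quat(c['orientation']).as_matrix().round(3).tolist())
s=manip.read_state();print(s)
E
```

```text
scene [ 1.13080095 -0.56946347  0.80368653] 57.982977483654494 [[0.757, 0.447, -0.476], [0.653, -0.53, 0.54], [-0.011, -0.72, -0.694]]
top [ 0.49452453 -0.02477705  1.23781632] 49.645745412578286 [[0.018, -0.996, 0.093], [-1.0, -0.017, 0.011], [-0.009, -0.093, -0.996]]
{'time_s': 0.1, 'joint_pos': array([-1.49839394e+00,  3.13370878e-01,  1.49834426e+00, -6.84651968e-06,
        1.33101334e+00, -2.23434792e-01]), 'qd': array([-0.00117224, -0.0007004 , -0.00097988,  0.00057024,  0.00034239,
        0.00040888]), 'joint_torque': array([ 2.79869237e-03, -4.12901974e+01, -2.60144448e+01, -1.89855755e-04,
        3.02044959e-03,  1.86903327e-05]), 'ee_pos': array([ 0.15301247, -0.50198538,  0.2448105 ]), 'eef_rot': array([-0.56792709,  0.42111308, -0.42058607,  0.56853316]), 'force': array([0.59314901, 0.34373492, 0.14284867]), 'torque': array([-0.00041905, -0.03776214,  0.03356823]), 'width': 0.08548468934740333}
```

View pics/scene0.png

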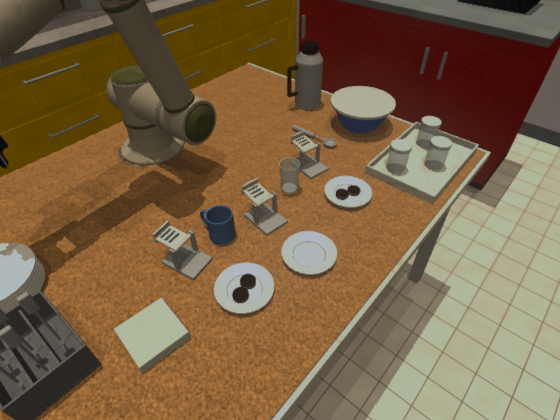

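View pics/top0.png

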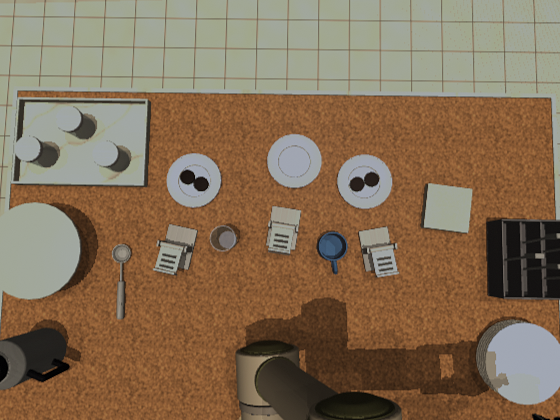

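The empty plate is the middle one (top view, plate at about (294,161)), and its marker is at about (284,230). The glass (224,238) and mug (331,247) stand on either side of it. Next I'll enlarge both views to measure it.

Run:
```python
from h import *
t=load('top0');s=load('scene0')
a=cv2.resize(t['pixels'][195:265,240:340],None,fx=8,fy=8,interpolation=cv2.INTER_CUBIC)
b=cv2.resize(s['pixels'][170:240,225:325],None,fx=8,fy=8,interpolation=cv2.INTER_CUBIC)
cv2.imwrite('pics/a.png',a[:,:,::-1]);cv2.imwrite('pics/b.png',b[:,:,::-1])
# plate contour
g=t['pixels'].astype(int); m=((g.min(2)>120)).astype(np.uint8)
m[:130]=0;m[192:]=0;m[:,:262]=0;m[:,326:]=0
cs,_=cv2.findContours(m,0,1); c=max(cs,key=cv2.contourArea); e=cv2.fitEllipse(c); print(e, onz(t,*e[0],0.018))
for p in [(224,238),(331,247)]: print(onz(t,*p,0.09))
```

```text
((293.9319152832031, 160.42518615722656), (52.881935119628906, 53.51067352294922), 86.98491668701172) [ 0.75541462 -0.03398018  0.018     ]
[0.53791514 0.1402534  0.09      ]
[ 0.51998568 -0.13035641  0.09      ]
```

View pics/a.png

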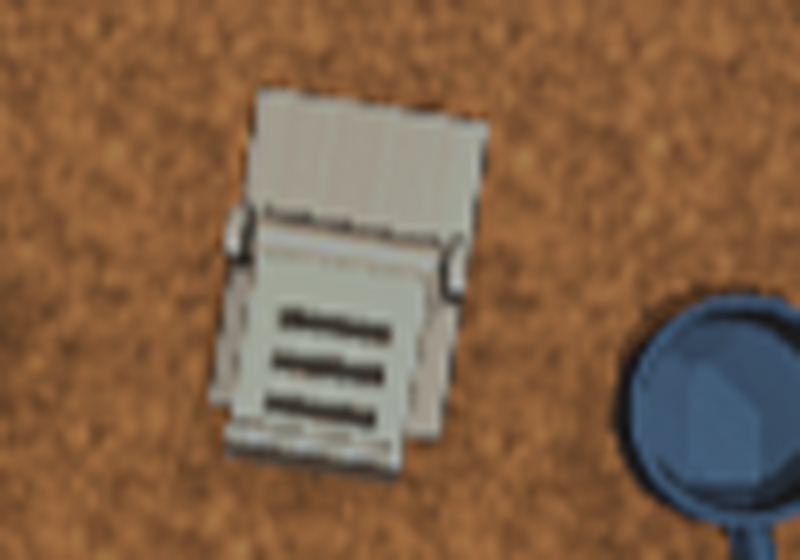

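View pics/b.png

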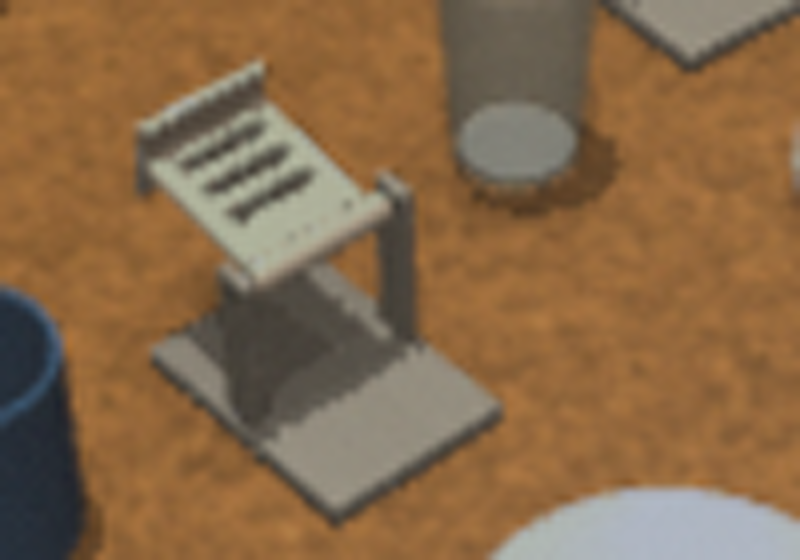

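Run:
```python
from h import *
t=load('top0');s=load('scene0')
T=lambda x,y:(240+(x+.5)/8-.5,195+(y+.5)/8-.5)
S=lambda x,y:(225+(x+.5)/8-.5,170+(y+.5)/8-.5)
P=[onz(t,*T(*p),.01) for p in [(258,90),(488,125),(438,438),(212,403)]]
for p in P:print(p.round(4))
c=np.mean(P,0); ax=(P[0]+P[1]-P[2]-P[3]);y1=np.degrees(np.arctan2(ax[1],ax[0])); print('c',c,'yaw',y1,np.linalg.norm(P[0]-P[3]),np.linalg.norm(P[0]-P[1]))
L,Rr=[onz(t,*T(*p),.083) for p in [(238,235),(453,268)]]
print('posts',L,Rr,(L+Rr)/2,np.linalg.norm(L-Rr),np.degrees(np.arctan2(-(L-Rr)[0],(L-Rr)[1])))
pl=np.array([.7554,-.0340]);print('plate dir',np.degrees(np.arctan2(*(pl-c[:2])[::-1])),np.linalg.norm(pl-c[:2]))
for p in [(500,408),(335,515)]: print('scene foot',onz(s,*S(*p),.01))
# lip top ends: triangulate
def tri(a,b):
    (e1,d1),(e2,d2)=a,b; A=np.stack([d1,-d2],1); k=np.linalg.lstsq(A,e2-e1,rcond=None)[0]; p,q=e1+d1*k[0],e2+d2*k[1]; return (p+q)/2,np.linalg.norm(p-q)
yaw=np.radians(y1)
for th in (0,.1,.2,.25):
  u=np.array([np.cos(yaw),np.sin(yaw),0]);v=np.array([-u[1],u[0],0]);w=np.array([0,0,1])
  for r,h,y in [(-.07,.018,.028),(-.07,.018,-.028)]:
    x=r*np.cos(th)+h*np.sin(th); z=.075-r*np.sin(th)+h*np.cos(th)
    p=np.append(c[:2],0)+u*x+v*y+w*z
    a=proj(t,p);b=proj(s,p);print(th,p.round(3),((a[0]-240)*8,(a[1]-195)*8),((b[0]-225)*8,(b[1]-170)*8))
```

```text
[0.6307 0.0241 0.01  ]
[ 0.6201 -0.0543  0.01  ]
[ 0.5138 -0.039   0.01  ]
[0.5242 0.0375 0.01  ]
c [ 0.57221023 -0.00789626  0.01      ] yaw -7.664249726210297 0.10735380224085399 0.07910686372497726
posts [0.57603567 0.02665202 0.083     ] [ 0.56668716 -0.04202955  0.083     ] [ 0.57136142 -0.00768877  0.083     ] 0.06931487585864154 -7.751106793799715
plate dir -8.109802405072523 0.18504025899952944
scene foot [0.63436497 0.01885324 0.01      ]
scene foot [ 0.62380972 -0.05875979  0.01      ]
0 [0.507 0.029 0.093] (np.float64(220.41433177059753), np.float64(449.58402421220717)) (np.float64(248.69670118710928), np.float64(70.41340358406069))
0 [ 0.499 -0.026  0.093] (np.float64(396.5876167279471), np.float64(476.6028154206217)) (np.float64(126.94417445600811), np.float64(137.54864446254692))
0.1 [0.509 0.029 0.1  ] (np.float64(220.44056238546455), np.float64(442.5181859333877)) (np.float64(251.30901541212734), np.float64(58.5943481484785))
0.1 [ 0.501 -0.027  0.1  ] (np.float64(397.6510838818026), np.float64(469.68793635488896)) (np.float64(128.94996963397875), np.float64(125.81026577199464))
0.2 [0.511 0.029 0.107] (np.float64(220.84172836066045), np.float64(433.2175792767739)) (np.float64(255.15953890042783), np.float64(48.0545095235143))
0.2 [ 0.504 -0.027  0.107] (np.float64(399.0533147797091), np.float64(460.53000334163676)) (np.float64(132.19529160390766), np.float64(115.39572007570655))
0.25 [0.513 0.028 0.11 ] (np.float64(221.18369731905477), np.float64(427.74820405938704)) (np.float64(257.54451812832303), np.float64(43.30304623300049))
0.25 [ 0.506 -0.027  0.11 ] (np.float64(399.87861930648205), np.float64(455.1283111116195)) (np.float64(134.28015481990997), np.float64(110.72364559972948))
```

```bash
cat >> h.py <<'E'
A=np.array([.5725,-.0085,.075]); yaw=np.radians(-7.7)
u=np.array([np.cos(yaw),np.sin(yaw),0]);v=np.array([-u[1],u[0],0]);w=np.array([0,0,1.])
def pose(): 
    s=manip.read_state(); return np.array(s['ee_pos']),R.from_quat(s['eef_rot']),s
def targR(pitch,sg): # pitch deg below horizontal
    a=np.radians(pitch); d=np.cos(a)*u-np.sin(a)*w; x=sg*v; return R.from_matrix(np.stack([x,d,np.cross(x,d)],1)),d
def delta(tipx,tipz,pitch,sg,tipy=0,tip=.014):
    "tip centre given in stand plane rel. axle x, absolute z"
    p,r,s=pose(); Rt,d=targR(pitch,sg)
    tgt=A*[1,1,0]+u*tipx+v*tipy+w*tipz-d*tip
    dl=r.inv().apply(tgt-p)*1000; rv=(r.inv()*Rt).as_rotvec()
    return tgt,dl,rv
def tipnow(tip=.014):
    p,r,s=pose(); d=r.as_matrix()[:,1]; q=p+d*tip-A*[1,1,0]
    return dict(x=q@u,y=q@v,z=q[2],pitch=np.degrees(np.arcsin(-d[2])),F=(s['force']@u,s['force']@v,s['force'][2]),t=s['time_s'],w=s['width'])
E
python3 - <<'E'
from h import *
p,r,s=pose(); print(r.as_matrix().round(3))
for sg in(1,-1):
    for x in delta(-.12,.12,45,sg): print(sg,x.round(3))
    print(r.inv().apply(np.array([.42,-.0,.26])-p)*1000)
E
```

```text
[[ 0.292 -0.     0.957]
 [-0.957  0.001  0.292]
 [-0.001 -1.     0.   ]]
1 [0.444 0.009 0.13 ]
1 [-403.8    115.464  427.046]
1 [-0.23  -2.527 -1.047]
[-402.35647635  -14.64476979  401.74268209]
-1 [0.444 0.009 0.13 ]
-1 [-403.8    115.464  427.046]
-1 [ 0.773  0.407 -0.17 ]
[-402.35647635  -14.64476979  401.74268209]
```

Request:
jog_arm:
  commands:
    - [-40, -3, 40, 0, 0, 0, 0]
    - [-40, -3, 40, 0, 0, 0, 0]
    - [-40, -3, 40, 0, 0, 0, 0]
    - [-40, 0, 40, 0, 0, 0, 0]
    - [-40, 0, 40, 0, 0, 0, 0]

```text
time_s: 0.72
ee_pos: [0.2879, -0.2469, 0.2526]
eef_rot: [-0.566, 0.424, -0.422, 0.568]
force: [0.4, 0.4, -0.6]
width: 0.0001
```

Request:
jog_arm:
  commands:
    - [-40, 0, 40, 0, 0, 0, 0]
    - [-40, 0, 40, 0, 0, 0, 0]
    - [-40, 0, 40, 0, 0, 0, 0]
    - [-40, 0, 40, 0, 0, 0, 0]
    - [-30, 0, 30, 0, 0, 0, 0]

```text
time_s: 1.35
ee_pos: [0.4182, -0.0011, 0.2535]
eef_rot: [-0.566, 0.423, -0.422, 0.568]
force: [-0.5, -1.5, 0.1]
width: 0.0003
```

Run:
```python
from h import *
print(tipnow())
for x in delta(-.13,.2,45,-1): print(x.round(3))
```

```text
{'x': np.float64(-0.1539134538265359), 'y': np.float64(-0.013303374590161694), 'z': np.float64(0.23952541314207432), 'pitch': np.float64(89.769231445964), 'F': (np.float64(-0.32019813319179424), np.float64(-1.585329094275211), np.float64(0.1416620062385926)), 't': 1.35, 'w': 0.0002659334415049521}
[0.434 0.01  0.21 ]
[-6.253 43.679 18.197]
[ 0.773  0.4   -0.17 ]
```

Next I turn the tool to a 45° forward pitch.

Request:
jog_arm:
  commands:
    - [0, 0, 0, 0.155, 0.08, -0.034, 0]
    - [0, 0, 0, 0.155, 0.08, -0.034, 0]
    - [0, 0, 0, 0.155, 0.08, -0.034, 0]
    - [0, 0, 0, 0.155, 0.08, -0.034, 0]
    - [0, 0, 0, 0.155, 0.08, -0.034, 0]

```text
time_s: 1.98
ee_pos: [0.4193, 0.0015, 0.2528]
eef_rot: [0.242, -0.283, 0.7, -0.609]
force: [1.2, 1.4, -0.6]
width: 0.0
```

Run:
```python
from h import *
print(tipnow(),manip.read_state()['joint_pos'].round(2))
for x in delta(-.13,.12,45,-1): print(x.round(3))
```

```text
{'x': np.float64(-0.1430471227775418), 'y': np.float64(-0.010607379072434179), 'z': np.float64(0.24313094422125542), 'pitch': np.float64(43.67800455703924), 'F': (np.float64(0.9758905719965038), np.float64(1.5146836730093274), np.float64(-0.5921121776297693)), 't': 1.975, 'w': 2.6660996351849795e-05} [-0.39 -0.29  2.29  0.5   0.39  0.94]
[0.434 0.01  0.13 ]
[-10.     94.462 -79.81 ]
[-0.023 -0.009  0.001]
```

Request:
jog_arm:
  commands:
    - [-4, 32, -27, -0.023, -0.009, 0, 0]
    - [-3, 32, -27, 0, 0, 0, 0]
    - [-3, 30, -26, 0, 0, 0, 0]
    - [0, 0, 0, 0, 0, 0, 0]

```text
time_s: 2.48
ee_pos: [0.4319, 0.0148, 0.182]
eef_rot: [0.242, -0.286, 0.688, -0.622]
force: [-0.1, 1.0, 0.3]
width: -0.0001
```

Run:
```python
from h import *
print(tipnow(),manip.read_state()['joint_pos'].round(2))
s=snap('scene','scene1');t=snap('top','top1')
a=cv2.resize(t['pixels'][195:285,235:345],None,fx=7,fy=6.6,interpolation=cv2.INTER_CUBIC)
b=cv2.resize(s['pixels'][130:240,185:325],None,fx=5,fy=5,interpolation=cv2.INTER_CUBIC)
cv2.imwrite('pics/a1.png',a[:,:,::-1]);cv2.imwrite('pics/b1.png',b[:,:,::-1])
for x in delta(-.06,.035,45,-1): print(x.round(3))
```

```text
{'x': np.float64(-0.13243128396441659), 'y': np.float64(0.004671793124729968), 'z': np.float64(0.1722639681916545), 'pitch': np.float64(43.9729111522089), 'F': (np.float64(-0.20463639136012055), np.float64(1.0018089666757786), np.float64(0.315181887167237)), 't': 2.475, 'w': -9.01995805278114e-05} [-0.35 -0.1   2.38  1.19  0.2   0.23]
[0.503 0.001 0.045]
[  8.757 147.628 -49.515]
[-0.019  0.003 -0.033]
```

View pics/a1.png

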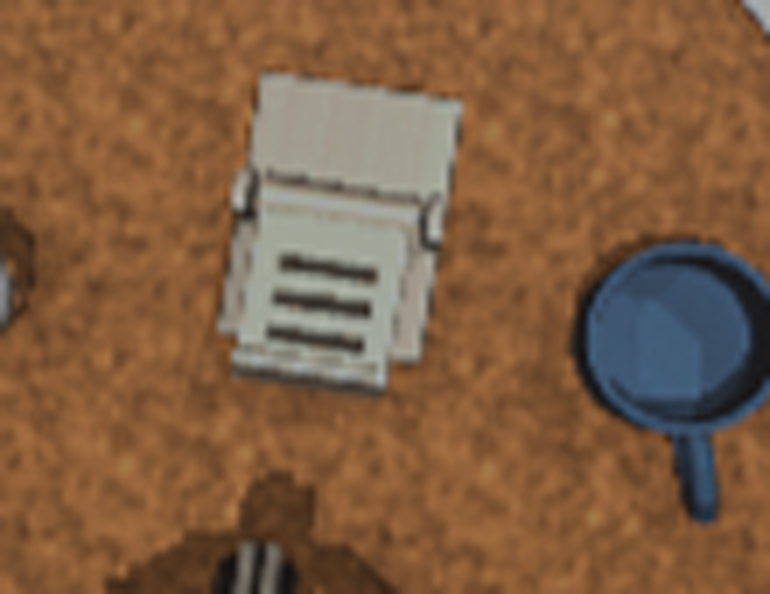

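View pics/b1.png

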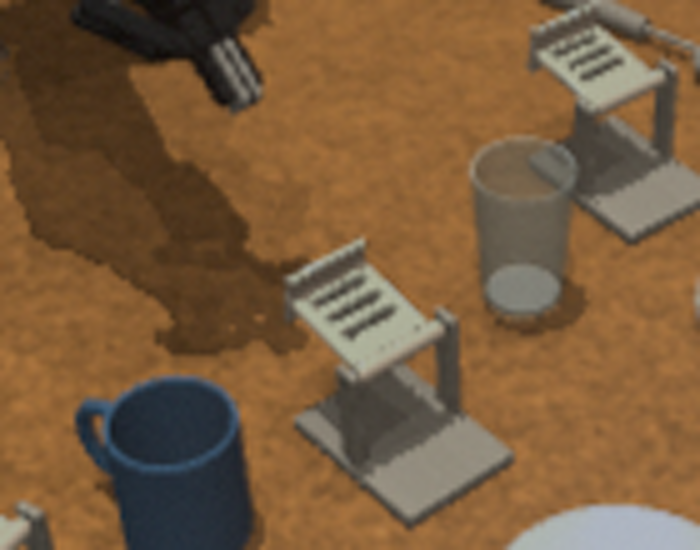

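```bash
cat > k.py <<'E'
from h import *
D=[([-1.498,.313,1.498],[.153,-.502,.2448],[-.568,.4211,-.4206,.5685]),
([-.39,-.29,2.29],[.4193,.0015,.2528],[.242,-.283,.7,-.609])]
s=manip.read_state();D.append((s['joint_pos'][:3],s['ee_pos'],s['eef_rot']))
M=[];b=[]
for q,p,o in D:
    d=R.from_quat(o).as_matrix()[:,1]; c,sn=np.cos(q[0]),np.sin(q[0]); p=np.array(p)
    rr=np.array([c,sn,0]); a=q[1];g=q[1]+q[2]
    M+= [[np.sin(a),np.sin(g),d@rr,0],[np.cos(a),np.cos(g),d[2],1]]; b+=[p@rr,p[2]]
M=np.array(M);b=np.array(b);x,res,rk,sv=np.linalg.lstsq(M,b,rcond=None);print(x,M@x-b,sv)
L2,L3,L6,d1=x
def ik(tx,tz,pitch):
    Rt,d=targR(pitch,-1); P=A*[1,1,0]+u*tx+w*tz-d*.014; W=P-L6*d
    r=np.hypot(W[0],W[1]);z=W[2]-d1; D2=r*r+z*z
    c=(D2-L2**2-L3**2)/2/L2/L3; q3=np.arccos(c); q2=np.arctan2(r,z)-np.arctan2(L3*np.sin(q3),L2+L3*np.cos(q3))
    az=np.arctan2(W[1],W[0]); f=np.array([np.sin(q2+q3)*np.cos(az),np.sin(q2+q3)*np.sin(az),np.cos(q2+q3)])
    return q2,q3,np.arccos(f@d),np.degrees(q2+q3)-90
for p in (30,45,60,75):
  for t in [(-.13,.12),(-.13,.035),(-.06,.035),(-.05,.1),(0,.14),(.045,.09)]: print(p,t,np.round(ik(*t,p),2))
E
python3 k.py
```

```text
[0.44404775 0.38447018 0.22870836 0.14574103] [-0.00186603  0.00324044 -0.00468227  0.00034993  0.00612109 -0.00359037] [3.06540144 1.46913219 0.57790475 0.20976172]
30 (-0.13, 0.12) [ 0.15  2.53  0.61 63.33]
30 (-0.13, 0.035) [ 0.48  2.58  0.97 85.1 ]
30 (-0.06, 0.035) [ 0.52  2.4   0.83 77.15]
30 (-0.05, 0.1) [ 0.33  2.35  0.6  63.56]
30 (0, 0.14) [ 0.31  2.19  0.43 53.15]
30 (0.045, 0.09) [ 0.49  2.1   0.51 58.32]
45 (-0.13, 0.12) [ 0.07  2.38  0.19 50.59]
45 (-0.13, 0.035) [ 0.32  2.46  0.45 69.53]
45 (-0.06, 0.035) [ 0.41  2.28  0.35 64.29]
45 (-0.05, 0.1) [ 0.27  2.21  0.18 51.92]
45 (0, 0.14) [ 0.28  2.04  0.13 42.84]
45 (0.045, 0.09) [ 0.44  1.97  0.12 47.97]
60 (-0.13, 0.12) [ 0.09  2.22  0.34 42.12]
60 (-0.13, 0.035) [ 0.28  2.31  0.11 58.36]
60 (-0.06, 0.035) [ 0.39  2.13  0.14 54.15]
60 (-0.05, 0.1) [ 0.28  2.04  0.31 43.06]
60 (0, 0.14) [ 0.31  1.86  0.45 34.6 ]
60 (0.045, 0.09) [ 0.46  1.79  0.37 39.14]
75 (-0.13, 0.12) [ 0.17  2.04  0.68 36.61]
75 (-0.13, 0.035) [ 0.32  2.14  0.43 50.83]
75 (-0.06, 0.035) [ 0.43  1.95  0.5  46.58]
75 (-0.05, 0.1) [ 0.35  1.86  0.68 36.49]
75 (0, 0.14) [ 0.4   1.67  0.82 28.1 ]
75 (0.045, 0.09) [ 0.54  1.59  0.76 31.76]
```

Request:
jog_arm:
  commands:
    - [0, 0, 0, 0.08, 0, -0.03, 0]
    - [0, 0, 0, 0.08, 0, 0, 0]
    - [0, 0, 0, 0, 0, 0, 0]

```text
time_s: 2.95
ee_pos: [0.4343, 0.02, 0.1849]
eef_rot: [0.218, -0.261, 0.693, -0.635]
force: [0.3, -0.2, 1.2]
width: -0.0003
```

```bash
cat > st.py <<'E'
from h import *
import sys
a=[float(x) for x in sys.argv[1:]]
d=tipnow(); print({k:np.round(x,4) for k,x in d.items()},manip.read_state()['joint_pos'].round(2))
for x in delta(a[0],a[1],a[2],-1,a[3] if len(a)>3 else 0)[1:]: print(x.round(3))
E
python3 st.py -.13 .035 35
```

```text
{'x': np.float64(-0.1301), 'y': np.float64(0.0104), 'z': np.float64(0.1759), 'pitch': np.float64(39.7774), 'F': array([ 0.3218, -0.1752,  1.2245]), 't': np.float64(2.95), 'w': np.float64(-0.0003)} [-0.35 -0.1   2.41  1.74  0.21 -0.31]
[  13.795   89.822 -109.373]
[ 0.084 -0.001 -0.046]
```

Request:
jog_arm:
  commands:
    - [3, 0, 0, 0.084, 0, -0.046, 0]
    - [4, 14, -18, 0.05, 0, 0, 0]
    - [4, 14, -18, 0, 0, 0, 0]
    - [0, 14, -18, 0, 0, 0, 0]
    - [0, 0, 0, 0, 0, 0, 0]

```text
time_s: 3.58
ee_pos: [0.4388, 0.0239, 0.1265]
eef_rot: [0.195, -0.242, 0.694, -0.65]
force: [-0.0, -0.3, 0.7]
width: 0.0003
```

```bash
python3 st.py -.13 .035 35
```

```text
{'x': np.float64(-0.1256), 'y': np.float64(0.0151), 'z': np.float64(0.1183), 'pitch': np.float64(36.1069), 'F': array([ 0.0384, -0.3051,  0.6908]), 't': np.float64(3.575), 'w': np.float64(0.0003)} [-0.36  0.14  2.5   2.58  0.48 -1.19]
[ 17.643  44.5   -70.015]
[ 0.021 -0.005 -0.071]
```

Request:
jog_arm:
  commands:
    - [6, 18, -16, 0.02, 0, -0.035, 0]
    - [6, 18, -16, 0, 0, -0.035, 0]
    - [5, 18, -16, 0, 0, 0, 0]
    - [0, 10, -10, 0, 0, 0, 0]
    - [0, 0, 0, 0, 0, 0, 0]

```text
time_s: 4.2
ee_pos: [0.463, 0.0116, 0.0468]
eef_rot: [0.186, -0.228, 0.713, -0.637]
force: [-0.8, -0.3, 0.3]
width: 0.0001
```

```bash
python3 st.py -.10 .035 35
```

```text
{'x': np.float64(-0.0996), 'y': np.float64(0.0056), 'z': np.float64(0.0389), 'pitch': np.float64(34.1975), 'F': array([-0.7602, -0.4499,  0.2713]), 't': np.float64(4.2), 'w': np.float64(0.0001)} [-0.33  0.52  2.47  2.89  0.83 -1.5 ]
[ 5.314  1.745 -3.221]
[-0.014 -0.013 -0.026]
```

Run:
```python
from h import *
s=snap('scene','scene2');t=snap('top','top2')
b=cv2.resize(s['pixels'][150:240,195:325],None,fx=6,fy=6,interpolation=cv2.INTER_CUBIC)
a=cv2.resize(t['pixels'][195:285,235:345],None,fx=7,fy=6.6,interpolation=cv2.INTER_CUBIC)
cv2.imwrite('pics/b2.png',b[:,:,::-1]);cv2.imwrite('pics/a2.png',a[:,:,::-1])
```

```text
(no output)
```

View pics/b2.png

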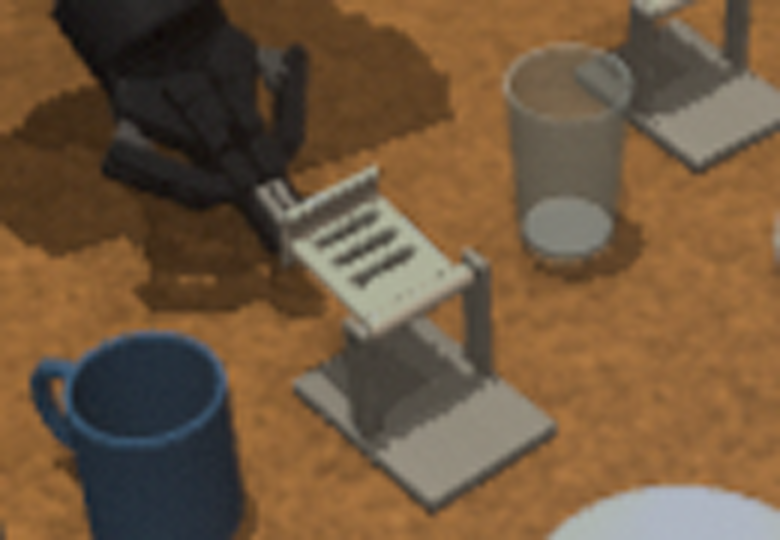

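View pics/a2.png

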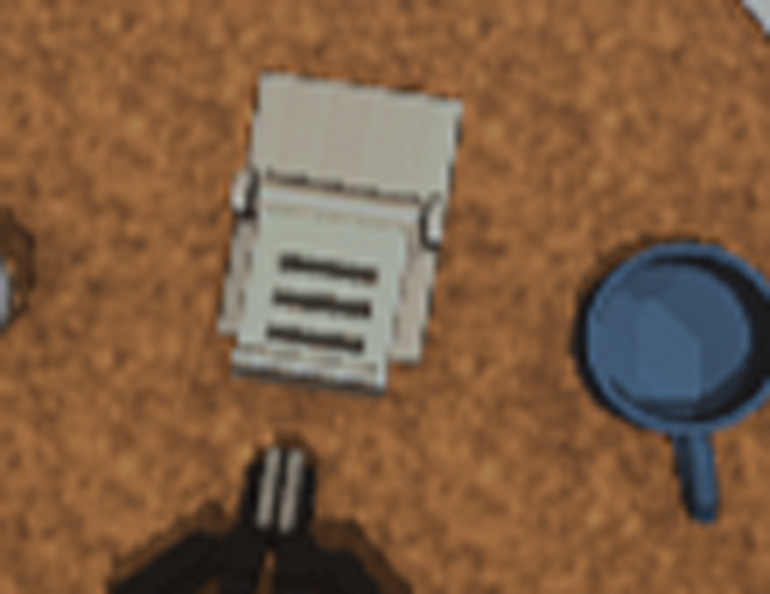

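Request:
jog_arm:
  commands:
    - [3, 13, 5, 0, 0, -0.02, 0]
    - [2, 13, 6, 0, 0, 0, 0]
    - [0, 10, 6, 0, 0, 0, 0]
    - [0, 0, 0, 0, 0, 0, 0]

```text
time_s: 4.8
ee_pos: [0.5042, 0.0017, 0.045]
eef_rot: [0.186, -0.224, 0.719, -0.631]
force: [-0.4, 0.7, 0.0]
width: -0.0001
```

```bash
python3 st.py -.055 .045 35
```

```text
{'x': np.float64(-0.0574), 'y': np.float64(0.0011), 'z': np.float64(0.0372), 'pitch': np.float64(33.807), 'F': array([-0.481 ,  0.6284,  0.0087]), 't': np.float64(4.8), 'w': np.float64(-0.0001)} [-0.3   0.55  2.36  2.93  0.75 -1.49]
[ 0.876 -2.366  8.095]
[-0.021 -0.013 -0.008]
```

```bash
cat > path.py <<'E'
import numpy as np
pit=np.radians(35);d=np.array([np.cos(pit),-np.sin(pit)]);n=np.array([np.sin(pit),np.cos(pit)])
def tip(deg):
    t=np.radians(deg);e=np.array([-np.cos(t),np.sin(t)]);N=np.array([np.sin(t),np.cos(t)])
    # lip support on face
    cand=[r*e-.018*N for r in(.065,.07)]
    L=min(cand,key=lambda p:p@n)
    C=L+d*.02; h=C@N
    if deg>40 and (h>-.0025 or deg>75): C=.05*e-.0025*N
    P=C-.011*n
    if deg>125: P=.05*e-.0025*N+.011*n
    return P*1000+[0,75]
if __name__=='__main__':
    for g in range(0,196,12): print(g,tip(g).round(0))
E
python3 path.py
```

```text
0 [-60.  37.]
12 [-62.  51.]
24 [-61.  67.]
36 [-53.  78.]
48 [-47.  91.]
60 [-38. 102.]
72 [-27. 111.]
84 [-14. 115.]
96 [ -4. 116.]
108 [  7. 114.]
120 [ 17. 111.]
132 [ 38. 123.]
144 [ 45. 115.]
156 [ 51. 107.]
168 [55. 97.]
180 [56. 87.]
192 [56. 76.]
```

Request:
jog_arm:
  commands:
    - [0, -9, 8, 0, 0, 0, 0]
    - [0, -9, 10, 0, 0, 0, 0]
    - [0, -6, 10, 0, 0, 0, 0]

```text
time_s: 5.18
ee_pos: [0.498, 0.0024, 0.0812]
eef_rot: [0.187, -0.226, 0.718, -0.631]
force: [0.1, -0.1, -1.1]
width: 0.0001
```

```bash
python3 st.py -.053 .078 35
python3 - <<'E'
from h import *
s=snap('scene','scene3')
b=cv2.resize(s['pixels'][150:240,195:325],None,fx=6,fy=6,interpolation=cv2.INTER_CUBIC)
cv2.imwrite('pics/b3.png',b[:,:,::-1])
E
```

```text
{'x': np.float64(-0.0637), 'y': np.float64(0.001), 'z': np.float64(0.0733), 'pitch': np.float64(34.0928), 'F': array([ 0.1382, -0.0652, -1.1149]), 't': np.float64(5.175), 'w': np.float64(0.0001)} [-0.31  0.41  2.37  2.88  0.63 -1.44]
[ 0.774  6.207 10.073]
[-0.016 -0.014 -0.01 ]
```

View pics/b3.png

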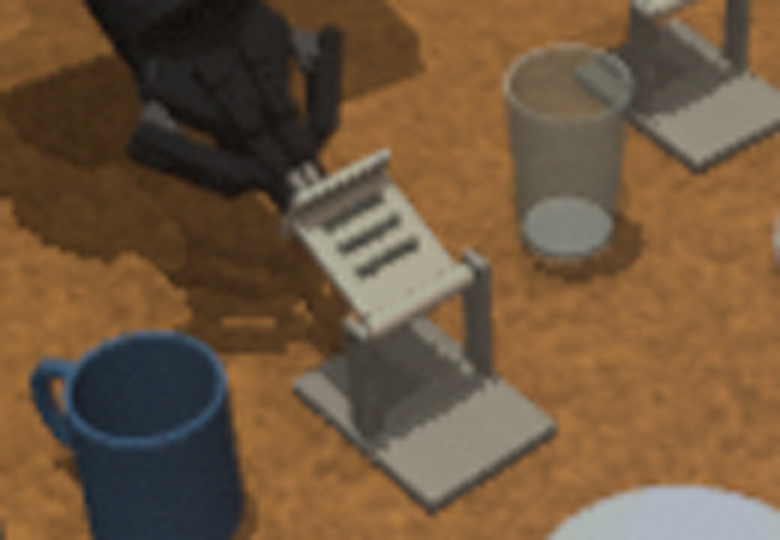

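Request:
jog_arm:
  commands:
    - [0, 6, 10, 0, 0, 0, 0]
    - [0, -2, 14, 0, 0, 0, 0]
    - [0, 1, 14, 0, 0, 0, 0]

```text
time_s: 5.6
ee_pos: [0.5218, -0.0008, 0.1097]
eef_rot: [0.188, -0.228, 0.717, -0.631]
force: [-0.6, 0.6, -1.3]
width: 0.0001
```

```bash
python3 st.py -.027 .111 35
python3 - <<'E'
from h import *
s=snap('scene','scene4')
b=cv2.resize(s['pixels'][130:240,195:325],None,fx=5,fy=5,interpolation=cv2.INTER_CUBIC)
cv2.imwrite('pics/b4.png',b[:,:,::-1])
E
```

```text
{'x': np.float64(-0.0397), 'y': np.float64(0.0009), 'z': np.float64(0.1018), 'pitch': np.float64(34.3235), 'F': array([-0.6798,  0.4724, -1.2659]), 't': np.float64(5.6), 'w': np.float64(0.0001)} [-0.29  0.35  2.3   2.84  0.49 -1.38]
[ 0.639  5.314 14.928]
[-0.012 -0.014 -0.011]
```

View pics/b4.png

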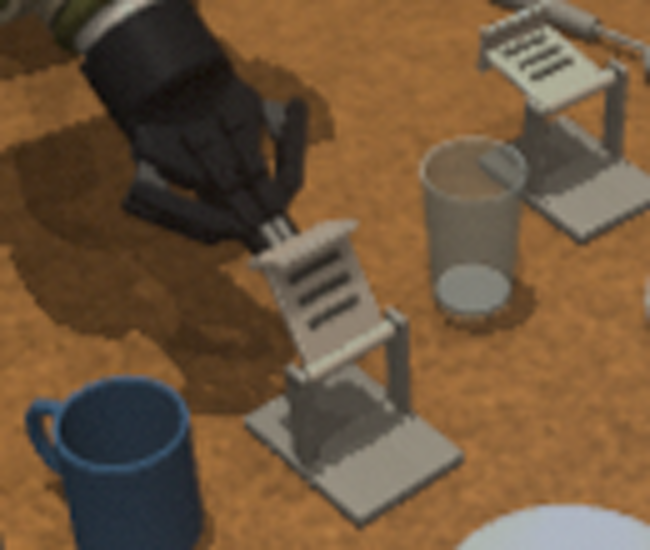

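Request:
jog_arm:
  commands:
    - [0, 5, 14, 0, 0, 0, 0]
    - [0, 9, 10, 0, 0, 0, 0]
    - [0, 8, 6, 0, 0, 0, 0]
    - [0, 10, 5, 0, 0, 0, 0]

```text
time_s: 6.15
ee_pos: [0.5692, -0.0073, 0.1206]
eef_rot: [0.188, -0.228, 0.717, -0.631]
force: [-1.5, -0.1, -0.1]
width: -0.0002
```

```bash
python3 st.py .017 .111 35
python3 - <<'E'
from h import *
s=snap('scene','scene5')
b=cv2.resize(s['pixels'][130:240,195:325],None,fx=5,fy=5,interpolation=cv2.INTER_CUBIC)
cv2.imwrite('pics/b5.png',b[:,:,::-1])
E
```

```text
{'x': np.float64(0.0081), 'y': np.float64(0.001), 'z': np.float64(0.1127), 'pitch': np.float64(34.296), 'F': array([-1.4377, -0.3435, -0.0611]), 't': np.float64(6.15), 'w': np.float64(-0.0002)} [-0.27  0.38  2.17  2.81  0.4  -1.33]
[0.836 8.308 3.747]
[-0.012 -0.014 -0.011]
```

View pics/b5.png

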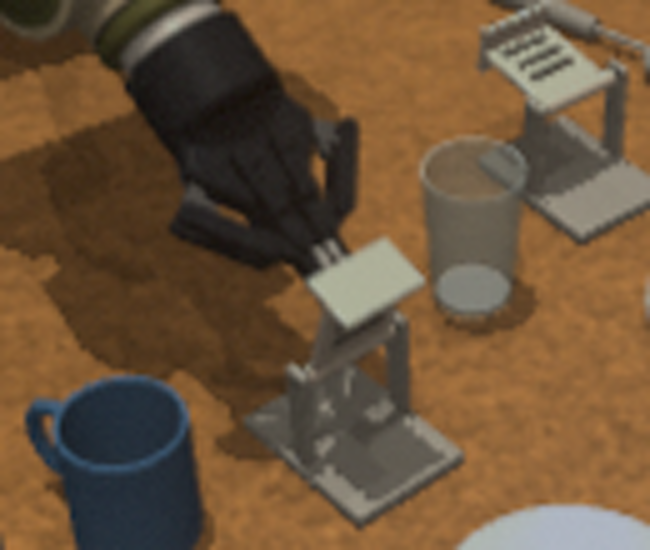

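Request:
jog_arm:
  commands:
    - [0, 8, 4, 0, 0, 0, 0]
    - [0, 9, 6, 0, 0, 0, 0]
    - [0, 13, 3, 0, 0, 0, 0]
    - [0, 12, -1, 0, 0, 0, 0]

```text
time_s: 6.7
ee_pos: [0.6137, -0.0131, 0.1055]
eef_rot: [0.188, -0.228, 0.717, -0.631]
force: [-1.2, 1.0, -0.8]
width: 0.0002
```

```bash
python3 st.py .053 .085 35
python3 - <<'E'
from h import *
s=snap('scene','scene6')
b=cv2.resize(s['pixels'][130:240,195:325],None,fx=5,fy=5,interpolation=cv2.INTER_CUBIC)
cv2.imwrite('pics/b6.png',b[:,:,::-1])
E
```

```text
{'x': np.float64(0.053), 'y': np.float64(0.0012), 'z': np.float64(0.0976), 'pitch': np.float64(34.3122), 'F': array([-1.3126,  0.8024, -0.7768]), 't': np.float64(6.7), 'w': np.float64(0.0002)} [-0.26  0.48  2.05  2.83  0.38 -1.34]
[  1.222   7.078 -10.261]
[-0.012 -0.014 -0.011]
```

View pics/b6.png

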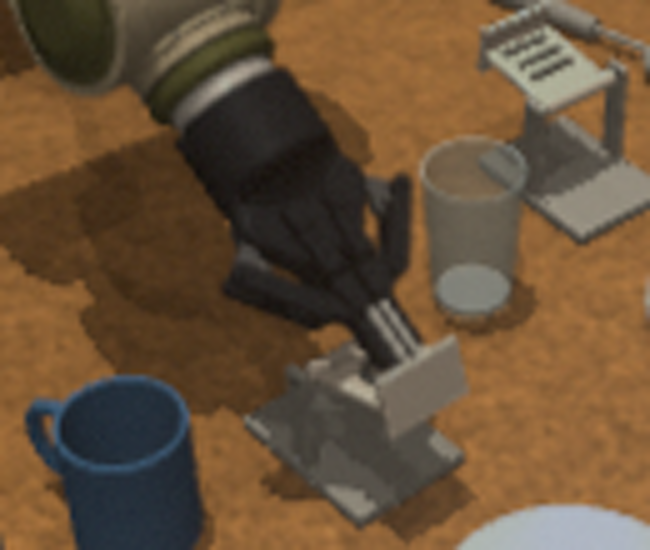

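Request:
jog_arm:
  commands:
    - [0, 1, -7, 0, 0, 0, 0]
    - [0, 3, -5, 0, 0, 0, 0]

```text
time_s: 7.0
ee_pos: [0.611, -0.0125, 0.0921]
eef_rot: [0.188, -0.227, 0.717, -0.631]
force: [-7.3, 0.4, 18.2]
width: -0.0001
```

```bash
python3 st.py .05 .082 35
python3 - <<'E'
from h import *
s=snap('scene','scene7')
b=cv2.resize(s['pixels'][130:240,195:325],None,fx=5,fy=5,interpolation=cv2.INTER_CUBIC)
cv2.imwrite('pics/b7.png',b[:,:,::-1])
E
```

```text
{'x': np.float64(0.0502), 'y': np.float64(0.0013), 'z': np.float64(0.0842), 'pitch': np.float64(34.2538), 'F': array([-7.2469, -0.5302, 18.1946]), 't': np.float64(7.0), 'w': np.float64(-0.0001)} [-0.26  0.51  2.06  2.86  0.41 -1.37]
[ 1.186  1.046 -1.775]
[-0.013 -0.014 -0.011]
```

View pics/b7.png

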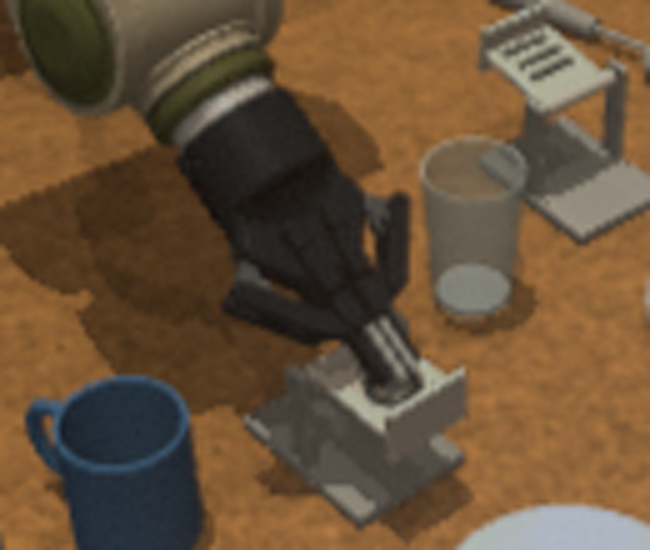

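The vertical force has risen to 18 N with the tip at z ≈ 84 mm, so the paddle is against its stop. I'll back off straight up first, then away from the plate.

Request:
jog_arm:
  commands:
    - [0, -5, 6, 0, 0, 0, 0]
    - [0, -15, 12, 0, 0, 0, 0]
    - [0, -30, 20, 0, 0, 0, 0]
    - [0, -40, 20, 0, 0, 0, 0]
    - [0, -40, 20, 0, 0, 0, 0]

```text
time_s: 7.68
ee_pos: [0.5574, -0.0053, 0.2105]
eef_rot: [0.187, -0.23, 0.714, -0.634]
force: [0.7, 1.2, -0.8]
width: -0.0
```

Request:
jog_arm:
  commands:
    - [0, -30, 10, 0, 0, 0, 0]
    - [0, 0, 0, 0, 0, 0, 0]
    - [0, 0, 0, 0, 0, 0, 0]

```text
time_s: 8.05
ee_pos: [0.5455, -0.0033, 0.2272]
eef_rot: [0.187, -0.23, 0.713, -0.636]
force: [0.2, -0.2, -0.3]
width: 0.0001
```

```bash
python3 st.py .05 .082 35
python3 - <<'E'
from h import *
s=snap('scene','scene8');t=snap('top','top8')
b=cv2.resize(s['pixels'][130:240,195:325],None,fx=5,fy=5,interpolation=cv2.INTER_CUBIC)
a=cv2.resize(t['pixels'][140:280,140:410],None,fx=2.9,fy=2.9,interpolation=cv2.INTER_CUBIC)
cv2.imwrite('pics/b8.png',b[:,:,::-1]);cv2.imwrite('pics/a8.png',a[:,:,::-1])
E
```

```text
{'x': np.float64(-0.0159), 'y': np.float64(0.0019), 'z': np.float64(0.2193), 'pitch': np.float64(34.4024), 'F': array([ 0.2039, -0.1823, -0.3491]), 't': np.float64(8.05), 'w': np.float64(0.0001)} [-0.29  0.09  2.15  1.9   0.16 -0.41]
[  5.901 131.88  -75.769]
[-0.01  -0.015 -0.024]
```

View pics/b8.png

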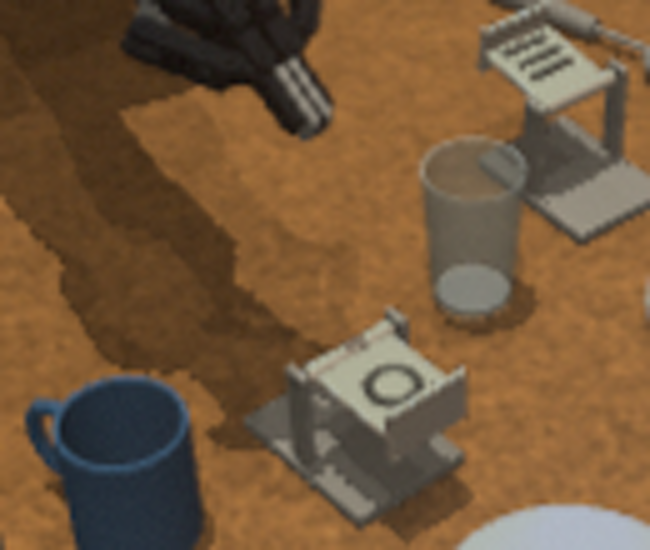

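View pics/a8.png

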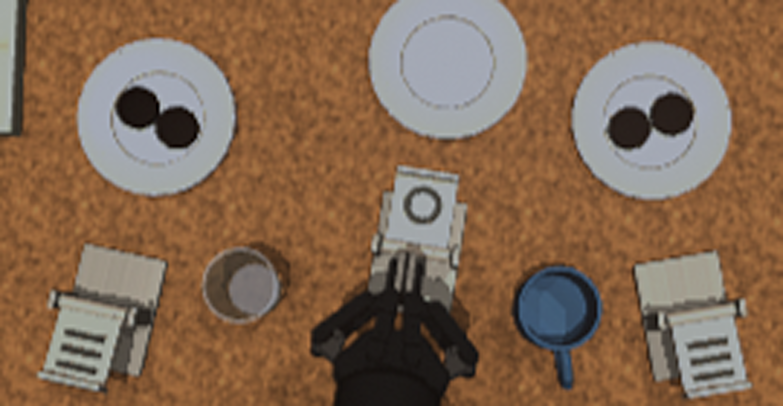

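Run:
```python
from h import *
s=load('scene8')
for th in (np.pi,3.0,2.9):
  for y in(.028,-.028):
    e=-np.cos(th)*u+np.sin(th)*w; N=np.sin(th)*u+np.cos(th)*w
    p=A+[.002,-.001,0]+.07*e-.018*N+y*v; a=proj(s,p); print(th,(a[0]-195)*5,(a[1]-130)*5)
```

```text
3.141592653589793 467.0581721687472 368.28501498373623
3.141592653589793 389.2652385560379 416.7134735614303
3.0 463.0907199704839 352.28178242208844
3.0 384.80865294815374 400.5287383191879
2.9 459.2634770846098 340.5777116831057
2.9 380.6581806795788 388.65285430236753
```

```bash
python3 -c "
from plant import manip
print(manip.hand_in())"
```

```text
the job is handed in; nothing more can be done
None
```

The middle plate was the empty one, so I flipped its marker. With the fingers shut and tilted forward, I hooked the paddle under its lip, swung it over the pivot and pressed it down to its stop. I then backed clear and handed the job in with the clock at about 8 s.

**Paddle:** the last pictures show the ring on top. The lip's far top corner is at (467,370) in the enlarged scene view. A paddle at π puts it at (467,368), and 3.0 rad would put it at (463,352), so it is against its stop.

**Stand and the rest:** the stand is upright with no visible shift. The other two paddles still show their bars, and the plates, biscuits, glass and mug look unmoved. I didn't measure any of these after the move. The last close-ups left out the napkins and most of the spoon; the arm's path stayed away from both.

**Forces:** the force reading peaked at about 20 N during the final press. At hand-in the gripper was about 0.14 m above the marker, with the force reading near zero.

**Disagreement:** the top and scene views differed by about 4 mm on the foot's position, so I split the difference. No check failed.

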